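# Turn a plaster relief tile face up with a lifter

## Robot

A 6-joint arm with a two-finger parallel gripper is mounted at the origin on the work surface; the furniture and walls round the work are solid. World frame = base frame: x ahead of the robot, y to its left, z up, the work surface at z = 0. Lengths are in m, angles in degrees, forces in N, time in s.
With the tool pointing down it reaches from about 0.25 to 0.775 m from the base axis. Payload 8.9 kg.
Tool frame: the origin (TCP) lies midway between the tips of the shut fingers; the grasp point (between the pads) lies 19 mm behind it (grip_point_offset is the z of the grasp point in the tool frame, in m); z points along the fingers, y is the line along which they close (so a half turn about z gives the same grasp; the last joint's range is limited). The gripper opens to 85 mm and grips with 20 to 120 N. Pads are 22 mm wide; open, the fingers measure 114 mm over their backs; the gripper's body (76 mm by 85 mm) begins 54 mm behind the grasp point. The pads swing forward as they close: fully open they stand 13 mm farther back than shut.
Start: joints at [57.909, 16.656, -8.789, 64.555, 0, 82.019], TCP at [0.214, 0.479, 0.231] pointing down, gripper open.
Joint ranges: [-144.48, 144.48], [-52.06, 99.96], [-74.48, 78.29], [-112.23, 115.85], [-86.99, 84.42], [-180, 180]. Speed limits (degrees/s): [127.2, 127.2, 159.86, 180, 180, 180].

## Interface

Orientations are given as [roll, pitch, yaw] about the fixed x, y, z axes, in that order (R = Rz(yaw) Ry(pitch) Rx(roll)).
In Python, from workcell import move_ptp, servo_line, move_joints, gripper_open, close_gripper, wait, solve_ik, sense, camera, IKError, hand_in, grip_point_offset gives the robot as it stands. The module is installed in compiled form; this text tells all that it offers. Calls block until the motion is done:
- move_ptp(position, orientation): joint-space move of the TCP to a pose.
- servo_line(position, orientation=None, feed=0.15, force_limit=None): straight line of the TCP; orientation=None keeps the orientation; feed is the mean speed in m/s. With force_limit (N) it stops when the force on the tool has changed by that much, and returns True; else False.
- move_joints(angles): joint-space move.
- gripper_open() and close_gripper(grip_force=None): open the fingers fully, or close them until they stop; grip_force is the grip in N (None keeps the last).
- wait(seconds).
- solve_ik(position, orientation): joint angles nearest the present ones, or None.
- sense(): the state.
- camera(name): name is "side" or "top" or "wrist"; returns a dict with "frame" (480x640x3 uint8, red, green, blue), "mtx" (3x3 intrinsics, pixels), "R" (3x3) and "t" (3): a world point X has camera coordinates R X + t. Camera axes: x right, y down, z forward; pixel columns grow to the right and rows downward; lengths in m; the calibration is good to about 2 mm. The wrist camera is an equidistant fisheye: a pixel r from the principal point sees the ray r / f radians off the axis. A picture is of the moment at which its call begins. There is no depth.
A pose or a line that the arm cannot do raises IKError and nothing moves.
- hand_in(): hands the job in; it is judged then, once.
The state is a dict: "time": time; "joints": joint angles; "joint_velocities": joint speeds; "joint_efforts": joint torques, N m; "tcp_pos": TCP position; "eef_rot": TCP orientation; "wrist_force": force on the tool from outside, world axes, zero at the start; "wrist_torque": the same for the moment, N m; "grip_width": finger opening in m; "gripper_force": force on a finger pad.
Only numpy, scipy, OpenCV 4.12 (cv2) and the standard library are available. Lean on these libraries where they do the work, as an engineer would, in place of code of your own. Each camera call takes 0.05 s, during which the arm holds its last target. There are 200 camera calls.

## Task

The plaster tile lies face down on the plywood half of the turning board. Lift the flat lifter up out of its two-bracket rest, slide its blade under the tile's overhanging lip and tip the tile over the edge of the cork pad, so that it lies flat on the cork with its relief face up; then lay the lifter back level in both brackets of the rest. Do not touch the tile with the gripper, and leave the jars, the tin can and the tape roll where they are.

Things in the scene. Friction and masses are not known exactly. Their poses are not given: they have to be found in the camera images.
- board: Turning board, fixed: plywood base 240 x 130 x 20 mm, from x = -125 to +115 mm in its frame, top at z = 20 mm. On its +x half a cork landing pad 112 x 126 x 5 mm, top at z = 25 mm. Origin: underside, in line with the pad's near edge, mid-width. x points from bare plywood to cork, y along the pad's edge, z up.
- stop (a point): Foot of the cork pad's upright near edge, mid-width, on the plywood: board x = 0, z = 20 mm. The edge is a 5 mm high stop along board y; the tile's tongue butts against it and pivots there. Axes as the board's.
- tile: Loose, shiplapped plaster tile, 90 (x) x 100 (y) x 15 (z) mm, 140 to 280 g. Origin: its centre. z leaves its plain back; the framed rosette relief is on the -z face, down at the start. Its +x edge runs out as a tongue (face half, 12 mm long, 7.5 mm thick), first 2 to 10 mm short of the stop. It slides when pushed; raised by its lip it pivots on the tongue's lower edge; past upright it falls over.
- tile_lip (a point): Middle of the underside of the tile's lip, at tile x = -35 mm. The lip is the back half of the -x edge (away from the cork): 20 mm deep, 7 mm thick, full tile width, with a gap of 8 mm between it and the plywood. The gap ends at a shoulder at tile x = -25 mm, 70 mm from the tongue's end. Axes as the tile's.
- rest: Lifter rest, fixed: base 150 x 70 x 8 mm with two open-topped U brackets 8 mm thick, in line along its x, at x = -122 and -18 mm. Slots run along x, 20 mm wide, floor at z = 50 mm; straight walls end at z = 68 mm, then flare out to z = 80 mm. Origin: on the table, 18 mm beyond the front bracket; x points from rear to front bracket, z up.
- rest_seat (a point): Where the centre of the lifter's handle belongs when the lifter lies in the rest: midway between the brackets, rest x = -70 mm, z = 55 mm; blade to +x. At the start it lies within 5 mm of this. Axes as the rest's.
- lifter_grip (a point): Centre of the loose lifter's handle (160 g in all). Lifter axes: x along it to the blade, y across the blade, z out of its flat. Wooden handle 76 x 18 (y) x 22 (z) mm; square steel bar 10 x 10 mm from x = -67 to -38 and 38 to 67 mm, lying in the brackets; steel blade 50 mm wide, 3 mm thick, x = 62 to 115 mm. All centred on one straight axis.
- lifter_tip (a point): Middle of the blade's front edge, half-way through its 3 mm thickness, 115 mm from the grip point along the lifter's x.
- jar_a: White jar with a white lid, 50 mm across, 72 mm high, loose; origin under its centre. Leave alone.
- jar_b: White jar with a blue lid, 50 mm across, 62 mm high, loose; origin under its centre. Leave alone.
- can: Tin can, 75 mm across, 100 mm high, loose; origin under its centre. Leave alone.
- tape: Roll of tape lying flat, 100 mm across, 34 mm high, loose; origin under its centre. Leave alone.
Not all that is in view belongs to the job. Of the things that look like the rest, the larger one is meant.

How it is judged (in metres and radians):
On the way, in this order (a step that is already met when the one before it is completed fails the run):
1. the lifter is lifted clear of both brackets (height (world z) of lifter_grip above 0.086 m and height (world z) of lifter_tip above 0.07 m), for 0.1 s.
2. the tile stands tipped up by the lifter, between 40 and 100 degrees (angle between tile's own z axis and vertical between 0.7 and 1.75 rad and contact force between lifter and tile above 0.1 N), for 0.1 s.
3. the tile lies on the cork, face up (angle between tile's own z axis and vertical above 3.02 rad and z of tile in the frame of board below 0.036 m and x of tile in the frame of board above 0.015 m), for 0.2 s.
At the end, for the whole second after the job is handed in: Tile flat (within 7 deg) and still on the cork, relief up, centre 15 to 95 mm past the pad's near edge and within 45 mm of mid-width; lifter in both brackets: handle within 20 mm of midway, down on the slot floors within 5 mm, in line within 7 deg (all of step 3 and x of tile in the frame of board below 0.095 m and y of tile in the frame of board between -0.045 and 0.045 m and z of tile in the frame of board above 0.028 m and linear speed of tile below 0.02 m/s and x of lifter_grip in the frame of rest between -0.09 and -0.05 m and y of lifter_grip in the frame of rest between -0.012 and 0.012 m and z of lifter_grip in the frame of rest between 0.05 and 0.06 m and angle between the x axis of lifter_grip and the x axis of rest, either way round below 0.13 rad); the robot touches nothing.
It fails at once if the gripper touches the tile (contact force between the fingers and tile above 1 N).
It fails at once if a jar, the tin can or the tape roll is shifted by more than 25 mm (distance of any of jar_a, jar_b, can, tape from where it was at the start of the episode above 0.025 m).
It also fails if it takes over 72 s, if anything falls off the work surface, if the arm or the gripper's body presses on something with over 40 N, if the wrist force passes 120 N, or if a joint passes its speed limit or range.

## Working session

There is one attempt and no reset: what is moved stays moved. The work goes in short steps, each a Python script; the robot and the scene stay as the last script left them, time stands still between calls to the robot, and variables do not carry over. Pictures are saved under pics/ and viewed, at most 10 in all, crops included, and the job is handed in when it is done.

```bash
mkdir -p pics; python3 - <<'E'
from workcell import *
import cv2,numpy as np
print(sense(),grip_point_offset)
for n in("top","side"):
    c=camera(n);cv2.imwrite(f"pics/{n}0.png",c["frame"][:,:,::-1]);print(n,c["mtx"].tolist(),c["R"].tolist(),c["t"].tolist())
E
```

```text
{'time': 0.0, 'joints': array([ 5.79100913e+01,  1.66871468e+01, -8.82972875e+00,  6.45552757e+01,
        8.61577312e-04,  8.20175435e+01]), 'joint_velocities': array([ 0.10007939, -0.00644704,  0.02066437,  0.05649579, -0.03804324,
       -0.02232454]), 'joint_efforts': array([ 1.95150526e-03, -5.37146688e+01,  3.31375945e+01,  1.59034738e-02,
       -1.86252396e-05,  2.26623968e-05]), 'tcp_pos': array([0.21420852, 0.47884415, 0.23075719]), 'eef_rot': array([-1.79928668e+02, -1.08728546e-02,  1.55892541e+02]), 'wrist_force': array([ 0.91065363, -0.60787644, -0.14961049]), 'wrist_torque': array([ 0.00829138,  0.00134498, -0.02975302]), 'gripper_force': 0.0, 'grip_width': 0.0857825831940945} -0.0187
top [[455.1925807755933, 0.0, 316.6053578883059], [0.0, 455.1925807755933, 235.63893707024903], [0.0, 0.0, 1.0]] [[0.020957730270319875, -0.9995980672029223, 0.01909129608221707], [-0.9930630029186144, -0.023022969498029993, -0.11530748071897698], [0.11570067318810637, -0.016542276737956416, -0.9931463675129383]] [0.0037394604282013303, 0.4680241721484867, 1.099154894130368]
side [[443.7108467363334, 0.0, 324.7095412836755], [0.0, 443.7108467363334, 252.31488649655935], [0.0, 0.0, 1.0]] [[0.9938157706096659, -0.11101702877973489, 0.0023309672745361926], [-0.07389072886160465, -0.6768420763585022, -0.7324103794042056], [0.08288772089891404, 0.7277087487392405, -0.6808594588698555]] [-0.44602345791690334, 0.07799184029923095, 1.2878150830885764]
```

View pics/top0.png

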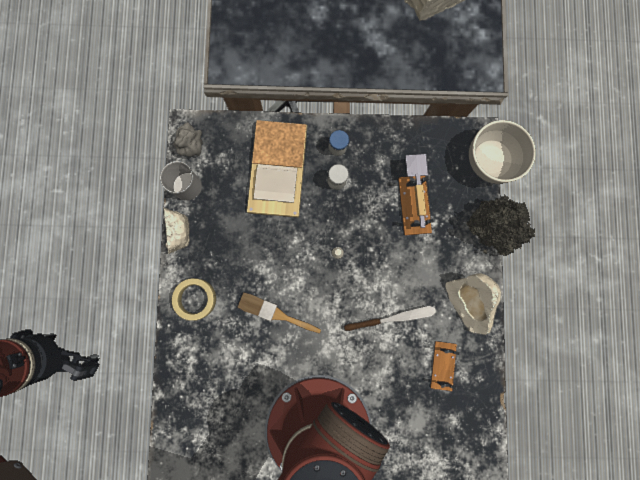

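View pics/side0.png

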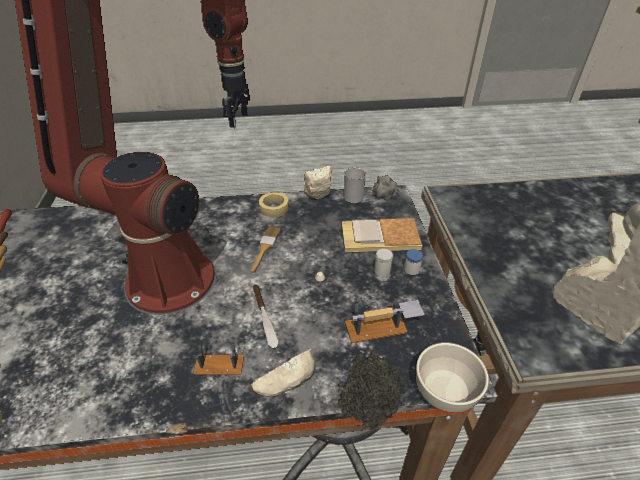

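The top view shows the board at about (278,168) with the cork up and the tile at (275,183). The rest with the lifter is at (416,200), blade up at (417,165). The jars are between them at (338,140) and (338,176). Next I'll measure these by colour masks.

```bash
cat > h.py <<'E'
from workcell import *
import cv2,numpy as np
def ray(c,uv,z):
    uv=np.atleast_2d(uv).astype(float)
    d=np.c_[uv,np.ones(len(uv))]@np.linalg.inv(c["mtx"]).T@c["R"]
    o=-c["R"].T@c["t"]
    return o+d*((z-o[2])/d[:,2])[:,None]
def proj(c,X):
    p=(np.atleast_2d(X)@c["R"].T+c["t"])@c["mtx"].T
    return p[:,:2]/p[:,2:]
def blob(c,roi,lo,hi):
    x0,y0,x1,y1=roi
    hsv=cv2.cvtColor(c["frame"],cv2.COLOR_RGB2HSV)
    m=np.zeros(hsv.shape[:2],np.uint8);m[y0:y1,x0:x1]=cv2.inRange(hsv,np.array(lo),np.array(hi))[y0:y1,x0:x1]
    m=cv2.morphologyEx(m,cv2.MORPH_OPEN,np.ones((2,2)))
    ct=max(cv2.findContours(m,cv2.RETR_EXTERNAL,cv2.CHAIN_APPROX_NONE)[0],key=cv2.contourArea)
    return ct[:,0]
def rect(c,roi,lo,hi,z):
    P=ray(c,blob(c,roi,lo,hi),z)[:,:2]
    r=cv2.minAreaRect((P*1000).astype(np.float32))
    return r
E
python3 - <<'E'
from h import *
c=camera("top");f=c["frame"];hsv=cv2.cvtColor(f,cv2.COLOR_RGB2HSV)
for n,u,v in[("cork",280,140),("cork2",295,155),("tile",275,183),("ply",275,209),("ply2",252,190),("blade",417,162),("handle",420,197),("restbase",406,200),("restb2",428,230)]:print(n,hsv[v,u])
cv2.imwrite("pics/crop0.png",np.hstack([cv2.resize(f[110:225,x:x+75,::-1],None,fx=5,fy=5,interpolation=cv2.INTER_CUBIC) for x in(240,380)])[:, :])
E
```

```text
cork [ 15 124 191]
cork2 [ 15 124 198]
tile [ 18  36 198]
ply [ 22  90 213]
ply2 [ 20  96 141]
blade [145   9 178]
handle [ 20 103 213]
restbase [ 15 153 102]
restb2 [ 14 154 171]
```

View pics/crop0.png

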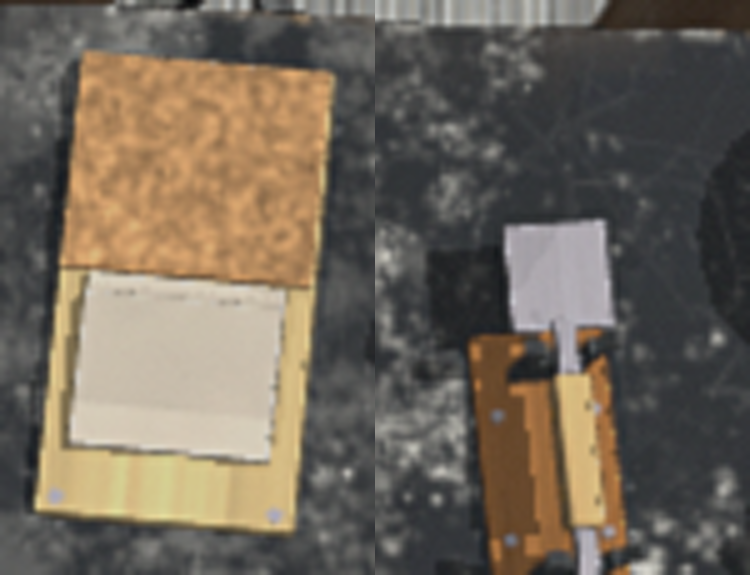

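The left half of the crop shows cork corners near (82,52), (332,72), (312,288), (60,268). The tile spans (90,272) to (270,460). The right half shows the blade at (558,275) and the handle at (580,450), tilted a few degrees.

```bash
python3 - <<'E'
from h import *
c=camera("top")
print("cork",rect(c,(240,115,315,170),(10,105,120),(17,200,255),.025))
print("ply+cork",rect(c,(240,115,315,225),(10,60,100),(26,200,255),.022))
print("tile",rect(c,(245,155,310,215),(0,5,150),(30,60,255),.035))
print("blade",rect(c,(400,145,432,178),(115,2,130),(170,40,255),.055))
print("handle",rect(c,(412,180,432,218),(18,80,150),(26,130,255),.066))
print("rest",rect(c,(395,170,436,240),(8,120,60),(17,255,255),.008))
# manual corners
k=np.array([[82,52],[332,72],[312,288],[60,268]])/5+[240,110]-.4
print("cork man",ray(c,k,.025).round(4).tolist())
k=np.array([[36,512],[294,532]])/5+[240,110]-.4
print("ply near corners",ray(c,k,.02).round(4).tolist())
k=np.array([[90,272],[286,288],[268,462],[68,443]])/5+[240,110]-.4
print("tile man",ray(c,k,.035).round(4).tolist())
k=np.array([[505,226],[605,221],[613,327],[513,331]])/5+[380-75,110]-.4
print("blade man",ray(c,k,.0565).round(4).tolist())
k=np.array([[555,375],[591,374],[604,525],[570,527]])/5+[380-75,110]-.4
print("handle man",ray(c,k,.066).round(4).tolist())
# can, jars, tape rough
for n,u,v,z in[("ja",338,174,.072),("jb",339,140,.062),("can",177,175,.1)]:print(n,ray(c,(u,v),z).round(3))
s=camera("side")
print(proj(s,ray(c,(417,205),.055)))
E
```

```text
cork ((698.4760131835938, 112.09972381591797), (126.52626037597656, 112.65248107910156), 86.45452880859375)
ply+cork ((636.4187622070312, 114.93460083007812), (130.83226013183594, 240.90341186523438), 86.27854919433594)
tile ((594.80078125, 117.59225463867188), (100.08412170410156, 87.55960845947266), 85.91961669921875)
blade ((641.4248046875, -230.38304138183594), (57.53713607788086, 49.477535247802734), 5.421358108520508)
handle ((554.94580078125, -237.73828125), (72.64952850341797, 15.888059616088867), 6.002569198608398)
rest ((552.6647338867188, -236.06317138671875), (149.30201721191406, 68.77061462402344), 6.246727466583252)
cork man [[0.761, 0.1746, 0.025], [0.754, 0.0471, 0.025], [0.6409, 0.0545, 0.025], [0.6479, 0.1816, 0.025]]
ply near corners [[0.524, 0.1895, 0.02], [0.517, 0.0605, 0.02]]
tile man [[0.6435, 0.1652, 0.035], [0.6378, 0.0673, 0.035], [0.5494, 0.0739, 0.035], [0.5565, 0.173, 0.035]]
blade man [[0.6704, -0.201, 0.0565], [0.6743, -0.2506, 0.0565], [0.6207, -0.2542, 0.0565], [0.6175, -0.2048, 0.0565]]
handle man [[0.5937, -0.2232, 0.066], [0.5946, -0.2408, 0.066], [0.5204, -0.2466, 0.066], [0.5191, -0.2301, 0.066]]
ja [[ 0.614 -0.034  0.072]]
jb [[ 0.702 -0.035  0.062]]
can [[0.594 0.344 0.1  ]]
[[372.54322097 312.21168269]]
```

```bash
cat >> h.py <<'E'
from scipy.spatial.transform import Rotation as Ro
OFF=0.0187; AL=np.radians(25)
def pose(g,psi,phi,s=1):
    """TCP pose putting lifter grip point at g, yaw psi, blade down by phi (deg)"""
    L=Ro.from_euler("ZY",[psi,phi],degrees=True).as_matrix()
    tz=np.sin(AL)*L[:,0]-np.cos(AL)*L[:,2]; ty=s*L[:,1]
    R=np.c_[np.cross(ty,tz),ty,tz]
    return np.array(g)+OFF*tz, Ro.from_matrix(R).as_euler("xyz",degrees=True)
def tip2grip(t,psi,phi,l=0.115):
    return np.array(t)-l*Ro.from_euler("ZY",[psi,phi],degrees=True).as_matrix()[:,0]
BO=np.array([.643,.1165,0]);BY=-3.7
def B(x,z,y=0): return BO+Ro.from_euler("z",BY,degrees=True).apply([x,y,z])
G0=np.array([.556,-.237,.055]);RY=6.1
def arc(th,r=.078,xc0=0):
    t=np.radians(th); xc=xc0-.0075*np.sin(min(t,np.pi/2))
    phi=5+.42*th
    n=np.array([np.sin(t),np.cos(t)])  # lip push direction
    p=np.array([xc,.020])+r*np.array([-np.cos(t),np.sin(t)])+.008*n-.0025*n
    return B(p[0],p[1]),phi
E
python3 - <<'E'
from h import *
for s in(1,-1):
    W=[pose(G0,RY,0,s),pose(G0+[0,0,.15],RY,0,s),pose(tip2grip(B(-.108,.06),BY,5),BY,5,s)]
    for th in range(0,116,15):
        t,phi=arc(th);W.append(pose(tip2grip(t,BY,phi),BY,phi,s))
    for w in W:
        q=solve_ik(*w);print(s,w[0].round(3),w[1].round(0),None if q is None else np.round(q))
E
```

```text
1 [ 0.564 -0.236  0.038] [-180.   25. -174.] [-39.  26. -37.  10.  17. -42.]
1 [ 0.564 -0.236  0.188] [-180.   25. -174.] [-39.  13. -26.  32.  17. -42.]
1 [0.427 0.13  0.052] [-180.   20.  176.] [ 11.  10. -56.   4.  -5.  14.]
1 [0.457 0.129 0.018] [-180.   20.  176.] [ 10.  17. -55.  -2.  -5.  13.]
1 [0.459 0.128 0.05 ] [-180.   14.  176.] [  9.  15. -46.  15.  -3.  12.]
1 [0.468 0.128 0.08 ] [-180.    7.  176.] [  8.  16. -36.  31.  -1.  11.]
1 [0.482 0.127 0.107] [-180.    1.  176.] [  6.  19. -25.  44.  -0.  10.]
1 [0.501 0.126 0.13 ] [-180.   -5.  176.] [  5.  24. -14.  57.   1.   9.]
1 [0.525 0.124 0.147] [-180.  -11.  176.] [ 5. 31. -1. 69.  2.  8.]
1 [0.551 0.122 0.158] [-180.  -18.  176.] [ 4. 39. 13. 82.  2.  7.]
1 [0.578 0.121 0.164] [-180.  -24.  176.] [ 3. 48. 29. 95.  3.  6.]
-1 [ 0.564 -0.236  0.038] [180. -25.   6.] [-39.  26. -37.  10.  17. 138.]
-1 [ 0.564 -0.236  0.188] [180. -25.   6.] [-39.  13. -26.  32.  17. 138.]
-1 [0.427 0.13  0.052] [180. -20.  -4.] [  11.   10.  -56.    4.   -5. -166.]
-1 [0.457 0.129 0.018] [180. -20.  -4.] [  10.   17.  -55.   -2.   -5. -167.]
-1 [0.459 0.128 0.05 ] [180. -14.  -4.] [   9.   15.  -46.   15.   -3. -168.]
-1 [0.468 0.128 0.08 ] [180.  -7.  -4.] [   8.   16.  -36.   31.   -1. -169.]
-1 [0.482 0.127 0.107] [180.  -1.  -4.] [   6.   19.  -25.   44.   -0. -170.]
-1 [0.501 0.126 0.13 ] [180.   5.  -4.] [   5.   24.  -14.   57.    1. -171.]
-1 [0.525 0.124 0.147] [180.  11.  -4.] [   5.   31.   -1.   69.    2. -172.]
-1 [0.551 0.122 0.158] [180.  18.  -4.] [   4.   39.   13.   82.    2. -173.]
-1 [0.578 0.121 0.164] [180.  24.  -4.] [   3.   48.   29.   95.    3. -174.]
```

```bash
python3 - <<'E'
from h import *
p,o=pose(G0+[0,0,.12],RY,0); move_ptp(p,o)
wait(.2)
c=camera("wrist");cv2.imwrite("pics/w1.png",c["frame"][:,:,::-1])
def fish(c,X):
    q=c["R"]@np.array(X)+c["t"];r=np.hypot(q[0],q[1]);th=np.arctan2(r,q[2]);f=c["mtx"][0,0]
    return (c["mtx"][:2,2]+f*th*q[:2]/r).round(1)
u=Ro.from_euler("z",RY,degrees=True)
for n,v in[("handle front top",[.038,0,.011]),("handle rear top",[-.038,0,.011]),("tip",[.115,0,0])]:print(n,fish(c,G0+u.apply(v)))
print(sense()["time"])
E
```

```text
handle front top [317.3 223.8]
handle rear top [317.4 116.2]
tip [317.4 287.7]
3.3083
```

View pics/w1.png

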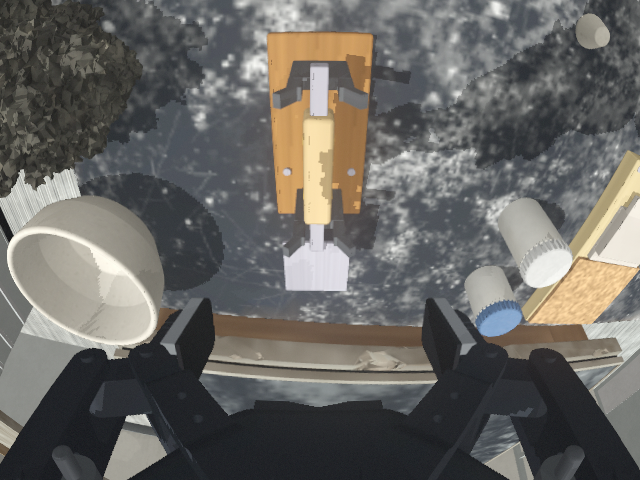

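The wrist view matches the prediction within 2 px: handle from (318,117) to (317,223), blade tip at (316,290). Grasp and lift.

```bash
python3 - <<'E'
from h import *
p,o=pose(G0,RY,0)
print(servo_line(p,o,feed=.1,force_limit=15))
s=sense();print(s["tcp_pos"],p)
close_gripper(100); s=sense();print(s["grip_width"],s["gripper_force"])
p,o=pose(G0+[0,0,.12],RY,0); servo_line(p,o,feed=.1); wait(.3)
print(sense()["wrist_force"],sense()["time"],sense()["grip_width"])
p,o=pose(tip2grip(B(-.125,.12),BY,5),BY,5); move_ptp(p,o); wait(.2)
print(sense()["tcp_pos"]-p)
for n in("top","side"):
    c=camera(n);cv2.imwrite(f"pics/{n}2.png",c["frame"][:,:,::-1]);t=B(-.125,.12);print(n,proj(c,[t,B(-.125,.12,.025),B(-.125,.12,-.025)]).round(1).tolist())
    if n=="top":a=c["frame"]
    else:b=c["frame"]
x=lambda f,u,v:cv2.resize(f[v:v+100,u:u+75,::-1],None,fx=5,fy=5,interpolation=cv2.INTER_CUBIC)
cv2.imwrite("pics/cr2.png",np.hstack([x(a,235,150),x(b,320,170)]))
E
```

```text
False
[ 0.56424074 -0.23645364  0.03866462] [ 0.56385821 -0.2361602   0.03805204]
0.016852410601745655 97.52550959587097
[ 1.04908986  0.10901793 -1.58372738] 6.9417 0.016658798689554284
[ 5.79926050e-04 -5.09611189e-04  9.42620274e-05]
top [[269.4, 207.9], [258.5, 206.9], [280.3, 208.8]]
side [[343.1, 208.4], [342.5, 203.5], [343.7, 213.5]]
```

View pics/cr2.png

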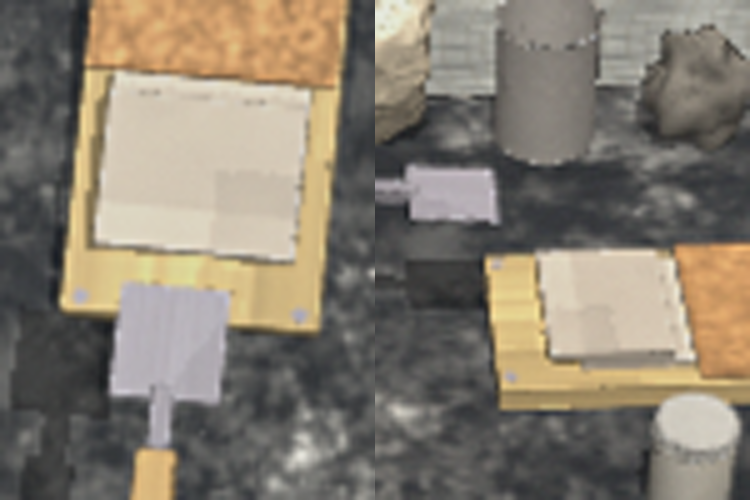

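Both views put the blade tip within about 1 px of the prediction: top crop (175,288), side crop (496,195). The tile's lip edge is clear. Now touch down on the plywood, insert and push to the stop.

```bash
python3 - <<'E'
from h import *
P=lambda x,z,f=5:pose(tip2grip(B(x,z),BY,f),BY,f)
servo_line(*P(-.108,.035),feed=.12)
wait(.2)
h=servo_line(*P(-.108,.016),feed=.015,force_limit=3)
z=sense()["tcp_pos"][2]; zp=P(-.108,.0216)[0][2]; dz=z-zp
print("touch",h,"tip bias",dz,sense()["wrist_force"])
zt=.0240+(dz if h and abs(dz)<.005 else 0)
servo_line(*P(-.108,zt),feed=.05);wait(.2)
f0=sense()["wrist_force"]
h=servo_line(*P(-.060,zt),feed=.03,force_limit=7)
s=sense();d=Ro.from_euler("z",-BY,degrees=True).apply(s["tcp_pos"]-P(0,zt)[0]);print("ins",h,d,s["wrist_force"]-f0,s["time"])
a=camera("top")["frame"];b=camera("side")["frame"]
x=lambda f,u,v:cv2.resize(f[v:v+100,u:u+75,::-1],None,fx=5,fy=5,interpolation=cv2.INTER_CUBIC)
cv2.imwrite("pics/cr3.png",np.hstack([x(a,235,150),x(b,320,170)]))
E
```

```text
touch True tip bias -0.0006283887986443561 [-1.32989887  0.70766779  3.36114748]
ins True [-0.06981069 -0.00036738 -0.00083553] [-0.09863417 -0.14890776 -1.11268928] 12.3333
```

View pics/cr3.png

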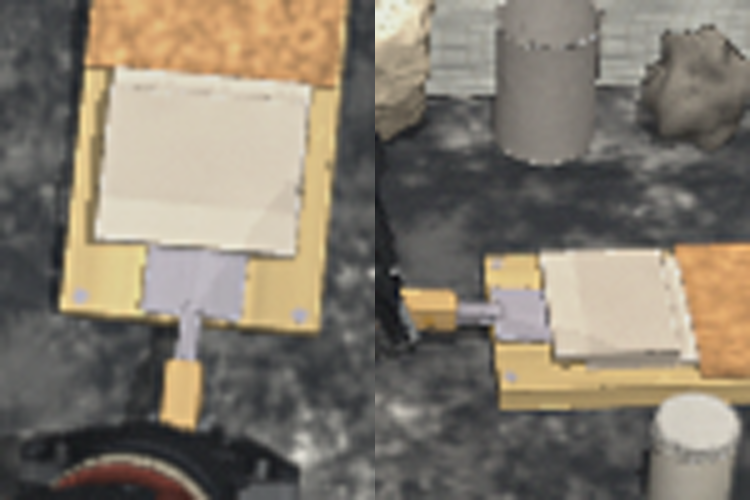

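Blade is under the lip at top crop (195,255), and the tip is at board x = -70 mm, so the tongue is on the stop. Tip it up to 60° and look.

```bash
cat >> h.py <<'E'
def go(th,feed=.04):
    t,phi=arc(th); return servo_line(*pose(tip2grip(t,BY,phi),BY,phi),feed=feed)
def snap(n):
    a=camera("top")["frame"];b=camera("side")["frame"]
    x=lambda f,u,v:cv2.resize(f[v:v+100,u:u+75,::-1],None,fx=5,fy=5,interpolation=cv2.INTER_CUBIC)
    cv2.imwrite(n,np.hstack([x(a,235,150-40),x(b,350,150)]))
E
python3 - <<'E'
from h import *
for th in range(0,61,10):
    go(th); print(th,sense()["wrist_force"].round(1))
print(sense()["time"]); snap("pics/cr4.png")
E
```

```text
0 [-0.1 -0.2 -1.2]
10 [ 0.1 -0.3 -2.1]
20 [ 0.7 -0.3 -2.8]
30 [-0.5 -0.1 -2.6]
40 [-0.6  0.5 -2.4]
50 [-0.6 -0.2 -2.4]
60 [-0.7 -0.4 -2.7]
16.775
```

View pics/cr4.png

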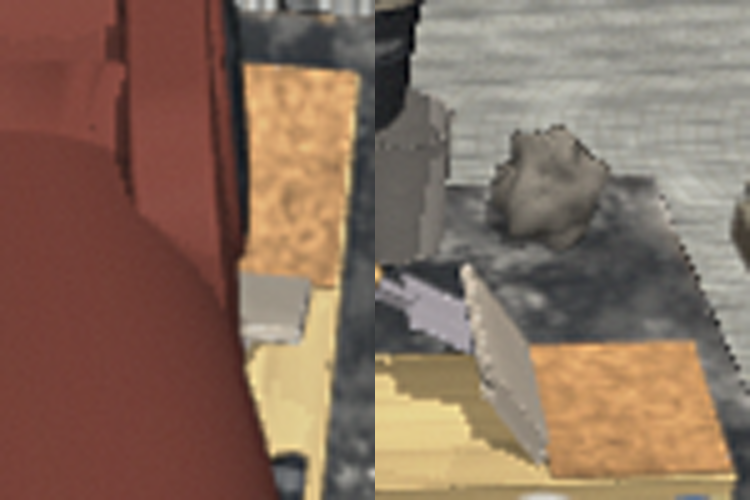

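The side crop shows the tile up at about 60°, tongue at the stop (545,460), with the blade under the lip at (465,300). Carry on past upright.

```bash
python3 - <<'E'
from h import *
for th in (70,80,90,95,100,105,110,115):
    go(th); print(th,sense()["wrist_force"].round(1))
wait(.3)
print(sense()["time"]); snap("pics/cr5.png")
E
```

```text
70 [ 0.1  0.1 -1.3]
80 [-1.1 -0.2 -1.5]
90 [-0.5 -0.1 -1.6]
95 [ 0.4 -0.1 -1.2]
100 [ 0.  -0.7 -1.1]
105 [ 0.5  0.2 -1.1]
110 [ 0.2  0.9 -1.8]
115 [ 0.2  0.  -1.1]
20.9583
```

View pics/cr5.png

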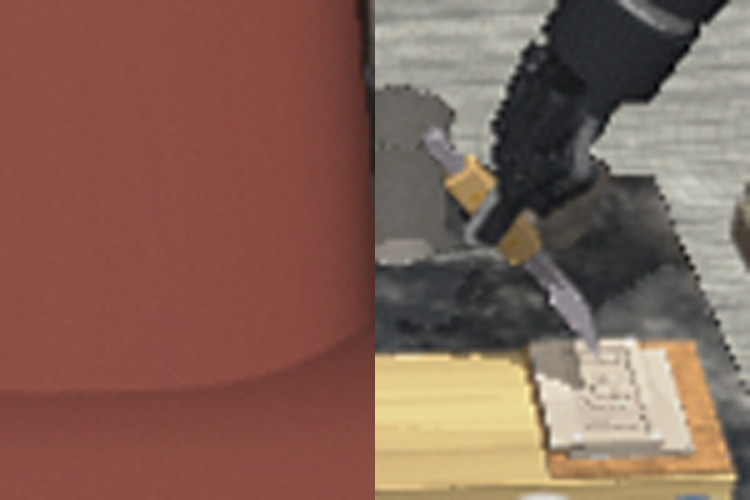

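The tile lies flat on the cork with its relief up (620,400), and the lifter is clear above it. Now back to above the rest, checking the lifter's alignment.

```bash
python3 - <<'E'
from h import *
t,phi=arc(115);g=tip2grip(t,BY,phi)
servo_line(*pose(g+[-.08,0,.09],BY,phi),feed=.15)
move_ptp(*pose(tip2grip(B(-.14,.2),BY,0),BY,0))
p,o=pose(G0+[0,0,.12],RY,0); move_ptp(p,o); wait(.3)
print(sense()["tcp_pos"]-p,sense()["time"])
G=G0+[0,0,.12];u=Ro.from_euler("z",RY,degrees=True)
a=camera("top");b=camera("side")
pts=[G+u.apply(v) for v in([.115,.025,0],[.115,-.025,0],[-.067,0,0])]
print(proj(a,pts).round(1).tolist(),proj(b,pts).round(1).tolist())
x=lambda f,u,v:cv2.resize(f[v:v+100,u:u+75,::-1],None,fx=5,fy=5,interpolation=cv2.INTER_CUBIC)
cv2.imwrite("pics/cr6.png",np.hstack([x(a["frame"],385,130),x(b["frame"],355,240)]))
E
```

```text
[0.00021698 0.00074872 0.00029505] 25.2333
[[416.6, 140.3], [438.9, 138.6], [437.3, 220.6]] [[423.5, 267.0], [431.5, 281.7], [353.9, 286.2]]
```

View pics/cr6.png

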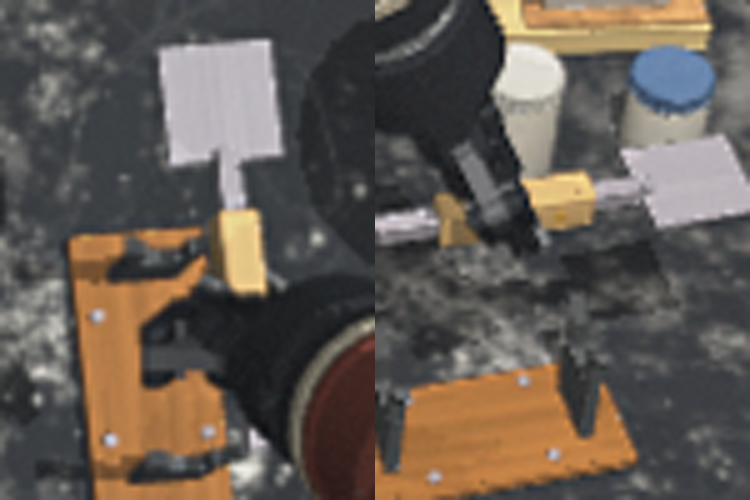

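The blade corners, top crop (160,47) and (271,40), and the tail, side crop (375,230), match the prediction, so the lifter hasn't shifted in the grip. Lower and release it.

```bash
python3 - <<'E'
from h import *
servo_line(*pose(G0+[0,0,.03],RY,0),feed=.1)
wait(.2)
p,o=pose(G0+[0,0,-.002],RY,0)
h=servo_line(p,o,feed=.02,force_limit=5)
print(h,sense()["tcp_pos"][2]-p[2]-.002,sense()["wrist_force"])
gripper_open();wait(.2)
q=p+[0,0,.15]
servo_line(q,o,feed=.12)
move_joints([57.909,16.656,-8.789,64.555,0,82.019]);wait(.3)
print(sense()["time"])
a=camera("top");b=camera("side")
print("tile",rect(a,(240,105,315,180),(0,5,150),(30,75,255),.04))
print("blade",rect(a,(400,145,432,178),(115,2,130),(170,40,255),.055))
print("handle",rect(a,(412,180,432,218),(18,80,150),(26,130,255),.066))
x=lambda f,u,v:cv2.resize(f[v:v+60,u:u+75,::-1],None,fx=5,fy=5,interpolation=cv2.INTER_CUBIC)
cv2.imwrite("pics/cr7.png",np.vstack([np.hstack([x(a["frame"],385,150),x(b["frame"],345,285)]),np.hstack([x(a["frame"],240,115),x(b["frame"],350,210)])]))
E
```

```text
True 0.00031095518058022083 [-1.21296375  1.63482599  6.0780237 ]
33.2917
tile ((686.4557495117188, 111.31521606445312), (101.05784606933594, 86.27631378173828), 86.61628723144531)
blade ((641.4007568359375, -229.74075317382812), (57.5776481628418, 49.216270446777344), 5.203497409820557)
handle ((554.9754638671875, -237.9377899169922), (72.83274841308594, 16.04151153564453), 6.7828521728515625)
```

View pics/cr7.png

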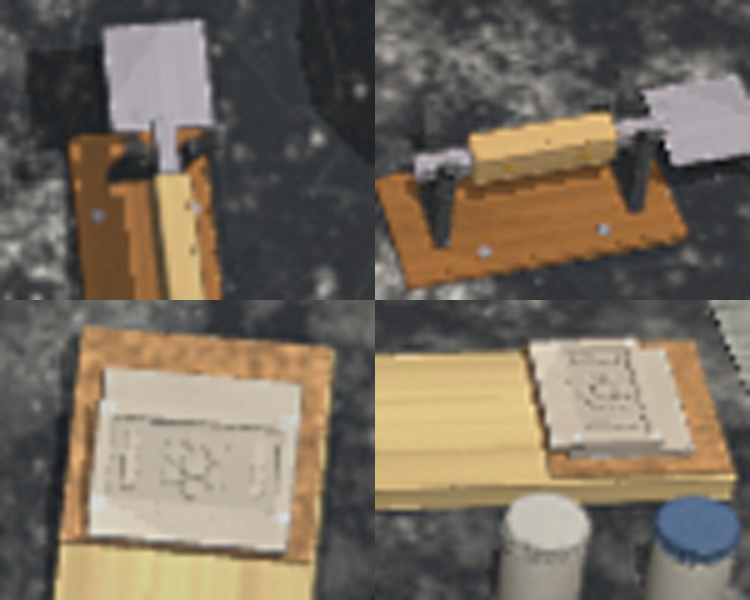

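The tile lies flat on the cork with its relief up, centred about 43 mm past the pad edge (195,460). The lifter is down in both brackets, at the same position as at the start.

```bash
python3 -c "
from workcell import *
print(hand_in())"
```

```text
the job is handed in; nothing more can be done
None
```

The job is handed in at about 33 s of the 72 s allowed, verdict not returned: my last pictures show the tile flat on the cork, relief up and about 43 mm past the pad's edge, the lifter back level in both brackets, and both jars in place (I did not re-check the can or tape).

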